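# Tip two four-way tube racks onto their sides, large holes up

## Task

Two blue-and-white four-way tube racks stand on edge on the grey mat. Set them ready for the large tubes: push each one over so that it lies flat on the mat with its white large-hole side facing up. Only push, do not grasp or lift the racks, and leave the bottle, the yellow tub and the timer alone.

Things in the scene. Friction and masses are not known exactly. Their poses are not given: they have to be found in the camera images.
- rack_a: four-way tube rack left on the mat (+y), block 52 x 175 x 95 mm, 0.2 to 0.45 kg, weight central. Origin: middle of block. x: 52 mm thickness, points out of the WHITE broad face (8 holes of 32 mm); -x out of the BLUE broad face (28 holes of 16 mm). y: 175 mm length. z: 95 mm height, up at the start: it stands on edge on a narrow 52 x 175 mm blue side with 10 mm holes, facing any way
- rack_b: rack right on the mat (-y): same kind, sizes and axes as rack_a, turned its own way. Both have their top 98 mm above the bench at the start. Pushed near the top of a broad face, a rack tips about its far bottom edge, goes over by itself after about 30 degrees and lies flat, 52 mm high; pushed low it may slide
- mat: flat dark grey rubber mat fixed to the bench, 360 mm (x) x 680 mm (y), 3 mm thick; origin at the middle of its underside, on the bench.
- reagent: bystander: amber reagent bottle with a black cap, 68 mm across and 150 mm high, standing on the bench beyond the left edge of the mat; origin at the centre of its underside.
- tub: bystander: yellow round tub with a red lid, 104 mm across and 103 mm high, on the bench beyond the right edge of the mat; origin at the centre of its underside.
- timer: bystander: small white bench timer 50 x 75 x 22 mm, on the bench beyond the far edge of the mat; origin at the centre of its underside.

How it is judged (in metres and radians):
At the end, for the whole second after the job is handed in: Both racks lie flat and still on the mat with the white large-hole side up (within 6 degrees of level), the middle of each at most 150 mm (x) and 310 mm (y) from the middle of the mat (angle between each of rack_a, rack_b's own x axis and vertical below 0.1 rad and height (world z) of each of rack_a, rack_b below 0.036 m and linear speed of each of rack_a, rack_b below 0.02 m/s and angular speed of each of rack_a, rack_b below 0.1 rad/s and x of rack_a in the frame of mat between -0.15 and 0.15 m and y of rack_a in the frame of mat between -0.31 and 0.31 m and x of rack_b in the frame of mat between -0.15 and 0.15 m and y of rack_b in the frame of mat between -0.31 and 0.31 m); the robot touches nothing.
It fails at once if a rack is lifted off the mat (its middle more than 70 mm above the bench) (height (world z) of any of rack_a, rack_b above 0.07 m).
It fails at once if the amber bottle is moved by more than 15 mm or tipped (distance of reagent from where it was at the start of the episode above 0.015 m or angle between reagent's own z axis and vertical above 0.2 rad).
It fails at once if the yellow tub is moved by more than 15 mm or tipped (distance of tub from where it was at the start of the episode above 0.015 m or angle between tub's own z axis and vertical above 0.2 rad).
It fails at once if the timer is moved by more than 15 mm or tipped (distance of timer from where it was at the start of the episode above 0.015 m or angle between timer's own z axis and vertical above 0.2 rad).
It also fails if it takes over 42 s, if anything falls off the work surface, if the arm or the gripper's body presses on something with over 40 N, if the wrist force passes 120 N, or if a joint passes its speed limit or range.

## Robot

A 6-joint arm with a two-finger parallel gripper is mounted at the origin on the work surface. World frame = base frame: x ahead of the robot, y to its left, z up, the work surface at z = 0. Lengths are in mm, angles in rad, forces in N, time in s.
With the tool pointing down it reaches from about 350 to 875 mm from the base axis. Payload 4.2 kg.
Tool frame: the origin (TCP) lies at the very end of the fingers, on their centre line; the grasp point (between the pads) lies 19 mm behind it (arm.tcp_to_grasp is the x of the grasp point in the tool frame, in mm); x points along the fingers, z is the direction in which the jaws open and shut, and the axes are right-handed (so a half turn about x gives the same grasp; the last joint's range is limited). The gripper opens to 85 mm and grips with 20 to 120 N. Pads are 22 mm wide; open, the fingers measure 114 mm over their backs; the gripper's body (76 mm by 85 mm) begins 54 mm behind the grasp point. The pads swing forward as they close: fully open they stand 13 mm farther back than shut.
Start: joints at [-1.082, 0.385, 0.008, 0, -1.194, -0.259], TCP at [142.382, -608.545, 231.312] pointing down, gripper open.
Joint ranges: [-3.14, 3.14], [-1.21, 2.06], [-1.07, 1.41], [-3.16, 2.05], [-2.99, -0.16], [-3.1, 3.1]. Speed limits (rad/s): [2.79, 2.79, 3.14, 3.14, 3.14, 3.14].

## Interface

Orientations are given as a unit quaternion [x, y, z, w].
In Python, from bench import status, get_image, job, arm gives the robot as it stands.
- The arm moves only by the tool apply_moves, never from a script. Its argument "targets" is text: rows parted by semicolons, each of 5 numbers parted by spaces: the shift along the tool's x, y, z in mm, then the turn about the tool's x in degrees, then the gripper's target within -1 to 1 (shut at 1, half-way at 0, fully open at -1). In form: dx dy dz spin hand; .... A call has 1 to 10 rows; each row is the pose to reach, as a shift and turn from the pose commanded when the call began, along the tool's axes at that moment; what a row does not reach only later rows make up. A row lasts 1/12 s, in which the tool goes at most 41.7 mm and 7.16 degrees, less where a joint would pass 70% of its speed; a pose out of reach is approached as far as the arm can. A call with a gripper value outside its range is refused whole. The fingers move at their own pace and stop on an object; the grip force is fixed at half the most. Time passes only in rows, so rows that repeat a pose let the fingers close. It gives the time, the measured TCP pose, the force and the opening at its end, in the units of the state.
- status.read_state(): the state, without advancing time (a new reading comes with each control period).
- get_image(name): name is "scene" or "top" or "wrist"; returns a dict with "img" (420x560x3 uint8, red, green, blue), "mtx" (3x3 intrinsics, pixels), "k1" (the pictures are not rectified: a ray, as slopes to the right and down, at radius r is drawn at 1 + k1 r^2 times it, then the intrinsics apply), "world_from_camera" (4x4, takes a point from camera to world coordinates). Camera axes: x right, y down, z forward; pixel columns grow to the right and rows downward; lengths in mm; the calibration is good to about 2 mm. A picture is of the moment at which its call begins. There is no depth.
- job.job_done(): hands the job in, once; it reports no verdict.
The state is a dict: "clock": time; "joints": joint angles; "joint_vel": joint speeds; "joint_efforts": joint torques, N m; "position": TCP position; "ee_rot": TCP orientation; "contact_force": force on the tool from outside, world axes, zero at the start; "wrist_torque": the same for the moment, N m; "gripper_width": finger opening in mm.
Only numpy, scipy, OpenCV 4.12 (cv2) and the standard library are available. Lean on these libraries where they do the work, as an engineer would, in place of code of your own. Each camera call takes 0.05 s, during which the arm holds its last target.

## Working session

There is one attempt and no reset: what is moved stays moved. The work goes in short steps, Python scripts to look and compute and a tool call to move; the robot and the scene stay as the last step left them, time stands still between calls to the robot, and variables do not carry over. Pictures are saved under pics/ and viewed, and the job is handed in when it is done.

Besides the shell and the picture viewer there is one more tool, called in YAML: its name, and indented under it one key for each argument. apply_moves: Moves the arm, as the interface text tells. Its arguments: {"type":"object","properties":{"targets":{"type":"string"}},"required":["targets"]}

```bash
mkdir -p pics; ls; python3 - <<'E'
from bench import status,get_image
import cv2,numpy as np
for n in ["scene","top"]:
    d=get_image(n);cv2.imwrite(f"pics/{n}0.png",d["img"][:,:,::-1]);np.savez(f"{n}0.npz",**d)
    print(n,d["mtx"].tolist(),d["k1"],np.round(d["world_from_camera"],3).tolist())
print(status.read_state())
E
```

```text
pics
scene [[385.7290850299432, 0.0, 278.24673048169313], [0.0, 385.7290850299432, 211.2093623810077], [0.0, 0.0, 1.0]] 0.03198855676992894 [[0.057, 0.807, -0.588, 1248.6], [0.998, -0.055, 0.021, 3.627], [-0.015, -0.589, -0.808, 901.023], [0.0, 0.0, 0.0, 1.0]]
top [[398.2750850268073, 0.0, 278.4934807503004], [0.0, 398.2750850268073, 215.65168404223814], [0.0, 0.0, 1.0]] -0.06142907984101693 [[0.008, -0.998, 0.061, 613.093], [-0.999, -0.01, -0.032, 42.23], [0.032, -0.061, -0.998, 1218.299], [0.0, 0.0, 0.0, 1.0]]
{'clock': 0.1, 'joints': array([-1.08239207e+00,  3.85463528e-01,  6.74446548e-03, -4.01260592e-04,
       -1.19403338e+00, -2.58610283e-01]), 'joint_vel': array([ 0.00065737, -0.00238048,  0.00414656,  0.00026316, -0.00037194,
        0.00050949]), 'joint_efforts': array([-1.09625209e-03, -3.93319237e+01,  1.88928688e+01,  4.19797182e+00,
       -2.62473186e-03,  1.01054439e-05]), 'position': array([ 142.24835242, -608.0465603 ,  230.33868326]), 'ee_rot': array([-0.55341173,  0.43902419,  0.55457365,  0.43981961]), 'contact_force': array([-0.370179  ,  0.40444438, -0.04752156]), 'wrist_torque': array([-0.04871339, -0.04395085,  0.04862701]), 'gripper_width': 85.38435419368544}
```

View pics/scene0.png

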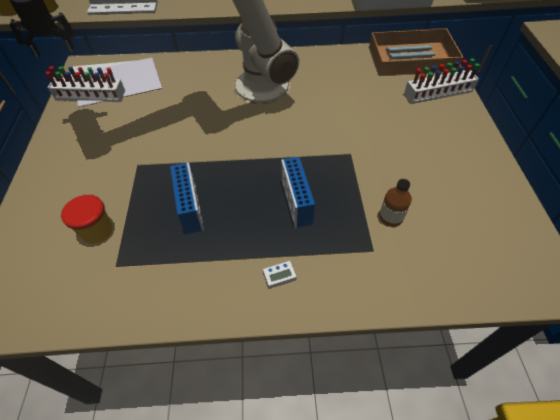

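View pics/top0.png

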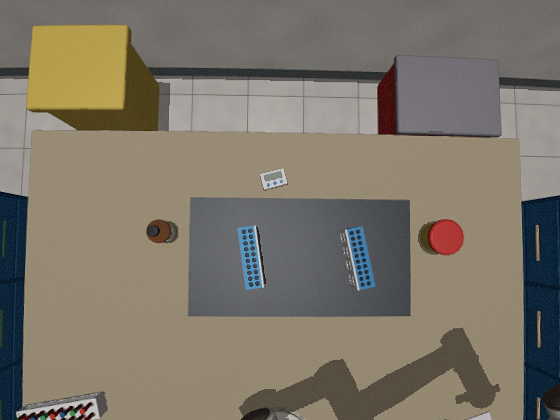

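The top view shows rack_a around (250,257) with white on its right side, and rack_b around (360,258) with white on its left. I'll zoom in to confirm this and measure the top corners.

```bash
cat > h.py <<'E'
import numpy as np,cv2
def ray(d,u,v):
    K=d["mtx"];k=float(d["k1"])
    p=cv2.undistortPoints(np.array([[[u,v]]],float),K,np.array([k,0,0,0,0.]))[0,0]
    T=d["world_from_camera"];return T[:3,3],T[:3,:3]@np.array([p[0],p[1],1])
def atz(d,u,v,z):
    o,r=ray(d,u,v);return o+r*(z-o[2])/r[2]
E
python3 - <<'E'
import numpy as np,cv2
from h import *
d=dict(np.load("top0.npz"));s=dict(np.load("scene0.npz"))
a=cv2.resize(d["img"][215:300,225:385],None,fx=5,fy=5,interpolation=cv2.INTER_CUBIC)
cv2.imwrite("pics/tz.png",a[:,:,::-1])
b=cv2.resize(s["img"][150:240,160:320],None,fx=5,fy=5,interpolation=cv2.INTER_CUBIC)
cv2.imwrite("pics/sz.png",b[:,:,::-1])
hsv=cv2.cvtColor(d["img"],cv2.COLOR_RGB2HSV)
m=cv2.inRange(hsv,(95,120,60),(125,255,255)); m[:200]=0;m[300:]=0;m[:,:200]=0;m[:,400:]=0
m=cv2.morphologyEx(m,cv2.MORPH_CLOSE,np.ones((9,9)))
for c in cv2.findContours(m,0,2)[0]:
    if cv2.contourArea(c)<200: continue
    bx=cv2.boxPoints(cv2.minAreaRect(c)); print(bx.tolist()); print(np.round([atz(d,*p,98) for p in bx],0).tolist())
print("mat",np.round([atz(d,*p,3) for p in [(190,198),(410,200),(410,317),(189,316)]],0).tolist())
E
```

```text
[[346.6097412109375, 228.51219177246094], [362.04388427734375, 225.2048797607422], [375.0828857421875, 286.05364990234375], [359.64874267578125, 289.3609619140625]]
[[648.0, -187.0, 98.0], [657.0, -231.0, 98.0], [486.0, -268.0, 98.0], [476.0, -224.0, 98.0]]
[[237.20960998535156, 227.57205200195312], [253.19215393066406, 225.44107055664062], [261.427978515625, 287.2096252441406], [245.44541931152344, 289.3406066894531]]
[[647.0, 122.0, 98.0], [654.0, 77.0, 98.0], [482.0, 52.0, 98.0], [475.0, 97.0, 98.0]]
mat [[739.0, 274.0, 3.0], [741.0, -407.0, 3.0], [380.0, -404.0, 3.0], [382.0, 271.0, 3.0]]
```

View pics/tz.png

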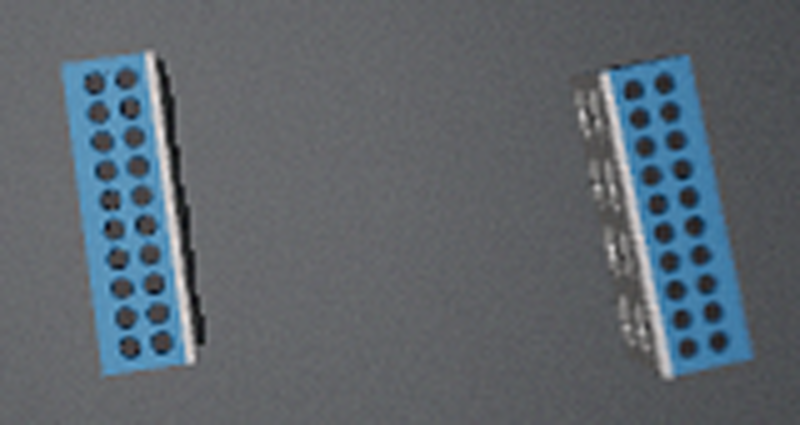

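View pics/sz.png

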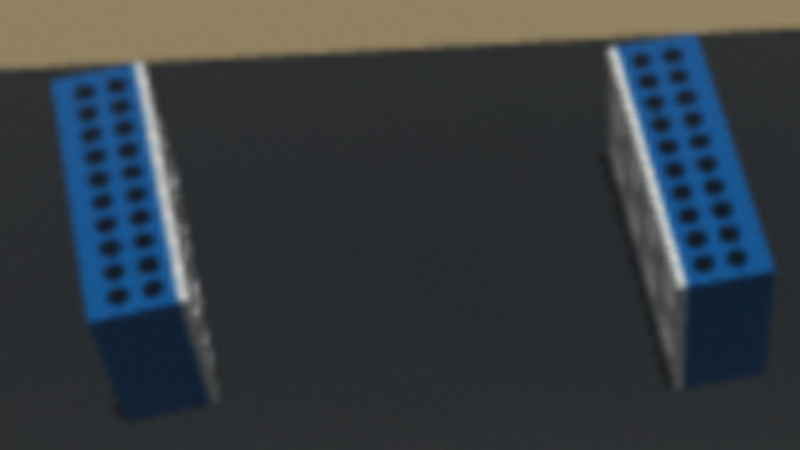

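White faces confirmed, and they face inward: rack_a must go toward +y and rack_b toward -y. I'll work out the moves in tool axes.

```bash
cat >> h.py <<'E'
from scipy.spatial.transform import Rotation as R
def shift(st,*pts):
    r=R.from_quat(st["ee_rot"])
    for p in pts: print(p,"->",np.round(r.inv().apply(np.array(p)-st["position"]),1))
E
python3 - <<'E'
from h import *
from bench import status
st=status.read_state()
print(np.round(R.from_quat(st["ee_rot"]).as_matrix(),3))
nB=np.array([-.21,.978,0]);fB=np.array([560.5,-198.5,0])
nA=np.array([.144,-.989,0]);fA=np.array([569,57.5,0])
for n,f in((nB,fB),(nA,fA)):
    shift(st,tuple(f+n*60+[0,0,200]))
    r=R.from_quat(st["ee_rot"]); print("n in tool",np.round(r.inv().apply(n),3))
E
```

```text
[[-0.001 -0.974 -0.228]
 [ 0.002 -0.228  0.974]
 [-1.     0.     0.002]]
(np.float64(547.9), np.float64(-139.82), np.float64(200.0)) -> [  31.  -501.6  363.5]
n in tool [ 0.002 -0.018  1.   ]
(np.float64(577.64), np.float64(-1.8399999999999963), np.float64(200.0)) -> [  31.2 -562.   491.1]
n in tool [-0.002  0.085 -0.996]
```

apply_moves:
  targets: "0 -40 29 0 1; 0 -80 58 0 1; 0 -115 83 0 1; 0 -150 109 0 1; 0 -185 134 0 1; 0 -220 159 0 1; 0 -255 185 0 1; 0 -290 210 0 1; 0 -325 236 0 1; 0 -325 236 0 1"

```text
clock: 0.93
position: [406.6, -302.0, 231.1]
ee_rot: [-0.554, 0.439, 0.555, 0.439]
contact_force: [0.2, -0.7, 0.9]
gripper_width: 0.0
```

apply_moves:
  targets: "0 -30 22 0 1; 0 -60 43 0 1; 0 -90 65 0 1; 0 -120 87 0 1; 0 -150 108 0 1; 0 -177 128 0 1; 20 -177 128 0 1; 40 -177 128 0 1; 60 -177 128 0 1; 60 -177 128 0 1"

```text
clock: 1.77
position: [545.3, -139.0, 166.6]
ee_rot: [-0.551, 0.441, 0.557, 0.438]
contact_force: [-1.1, -0.1, -1.3]
gripper_width: -0.2
```

```bash
python3 - <<'E'
from h import *
from bench import status,get_image
st=status.read_state();print(st["position"])
nB=np.array([-.21,.978,0]);fB=np.array([560.5,-198.5,0])
shift(st,*[tuple(f) for f in (fB+nB*30+[0,0,85],fB+[0,0,85],fB-nB*50+[0,0,85])])
for n in ["top","scene"]:
    d=get_image(n);x,y=(200,190) if n=="top" else (130,130)
    cv2.imwrite(f"pics/{n}1.png",cv2.resize(d["img"][y:y+130,x:x+240],None,fx=3,fy=3)[:,:,::-1])
E
```

```text
[ 545.29572675 -139.00789248  166.5767864 ]
(np.float64(554.2), np.float64(-169.16), np.float64(85.0)) -> [ 81.4  -2.6 -31.7]
(np.float64(560.5), np.float64(-198.5), np.float64(85.0)) -> [ 81.3  -2.  -61.7]
(np.float64(571.0), np.float64(-247.4), np.float64(85.0)) -> [  81.2   -1.1 -111.7]
```

View pics/scene1.png

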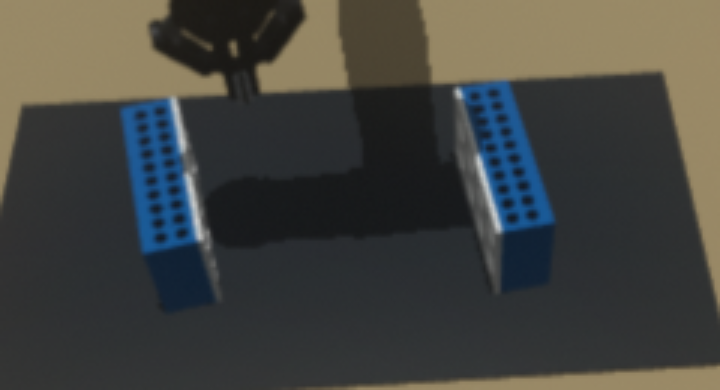

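Closed, the fingers' linkages splay along the jaw axis. A quarter turn will keep that splay parallel to the face.

apply_moves:
  targets: "0 -2 0 7 1; 0 -2 0 14 1; 0 -2 0 21 1; 10 -2 0 28 1; 20 -2 0 35 1; 30 -2 0 42 1; 40 -2 0 49 1; 50 -2 0 56 1; 60 -2 0 63 1; 60 -2 0 70 1"

```text
clock: 2.7
position: [550.0, -139.5, 111.2]
ee_rot: [-0.199, 0.679, 0.2, 0.678]
contact_force: [-0.4, 0.3, -0.1]
gripper_width: -0.1
```

apply_moves:
  targets: "10 0 0 7 1; 20 0 0 14 1; 22 0 0 20 1; 22 0 0 20 1; 22 0 0 20 1; 22 0 0 20 1"

```text
clock: 3.2
position: [551.2, -139.5, 90.7]
ee_rot: [-0.082, 0.701, 0.082, 0.703]
contact_force: [-0.1, -0.1, 0.5]
gripper_width: -0.1
```

```bash
python3 - <<'E'
from h import *
from bench import status,get_image
st=status.read_state();print(st["position"],st["joints"])
nB=np.array([-.21,.978,0]);fB=np.array([560.5,-198.5,0])
shift(st,*[tuple(f) for f in (fB+nB*30+[0,0,85],fB+[0,0,85],fB-nB*50+[0,0,85])])
E
```

```text
[ 551.18700993 -139.49248791   90.68134093] [ 3.71989607e-02  4.28679420e-01 -3.16602865e-01  4.34628770e-04
 -8.22895845e-01 -2.94695443e+00]
(np.float64(554.2), np.float64(-169.16), np.float64(85.0)) -> [  5.7 -29.6  -3.9]
(np.float64(560.5), np.float64(-198.5), np.float64(85.0)) -> [  5.7 -59.6  -4.5]
(np.float64(571.0), np.float64(-247.4), np.float64(85.0)) -> [   5.8 -109.6   -5.6]
```

apply_moves:
  targets: "6 -15 -4 0 1; 6 -30 -4 0 1; 6 -38 -4 0 1; 6 -44 -4 0 1; 6 -50 -5 0 1; 6 -56 -5 0 1; 6 -62 -5 0 1; 6 -68 -5 0 1; 6 -74 -5 0 1; 6 -80 -5 0 1"

```text
clock: 4.03
position: [563.9, -218.9, 83.4]
ee_rot: [-0.081, 0.702, 0.081, 0.703]
contact_force: [0.1, 0.5, 0.8]
gripper_width: -0.0
```

```bash
cat > look.py <<'E'
from h import *
from bench import status,get_image
import sys
d=get_image("scene");cv2.imwrite(f"pics/{sys.argv[1]}.png",cv2.resize(d["img"][130:290,70:410],None,fx=2.3,fy=2.3)[:,:,::-1])
E
python3 look.py p2
```

```text
(no output)
```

View pics/p2.png

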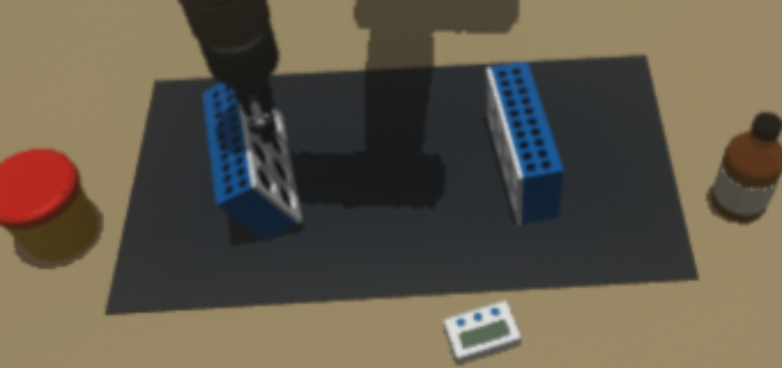

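Rack_b is tipping well, at about 25°. I'll carry on.

apply_moves:
  targets: "0 -6 0 0 1; 0 -12 0 0 1; 0 -18 0 0 1; 0 -24 0 0 1; 0 -28 0 0 1; 0 -28 0 0 1; 0 -28 0 0 1; 0 -28 0 0 1; 0 -28 0 0 1; 0 -28 0 0 1"

```text
clock: 4.92
position: [569.9, -245.4, 83.4]
ee_rot: [-0.081, 0.702, 0.081, 0.702]
contact_force: [0.2, 0.3, -0.1]
gripper_width: -0.1
```

```bash
python3 look.py p3
```

```text
(no output)
```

View pics/p3.png

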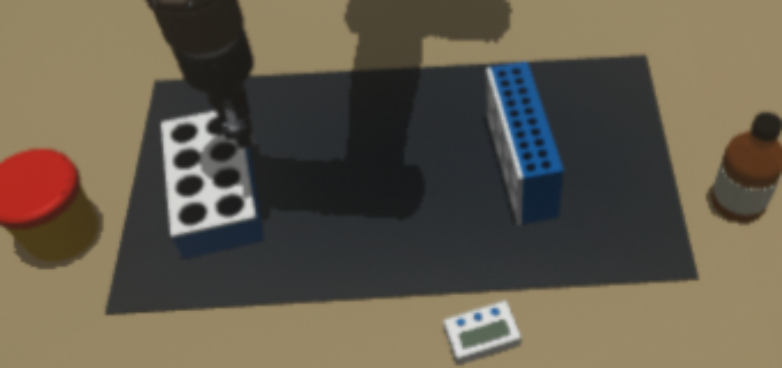

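Rack_b is flat with white up. Next is rack_a, with a half turn back to keep joint 6 in range.

apply_moves:
  targets: "-20 10 0 -7 1; -40 35 0 -14 1; -60 65 0 -21 1; -60 100 0 -28 1; -60 135 0 -35 1; -60 165 0 -42 1; -60 195 0 -49 1; -60 225 0 -56 1; -60 245 0 -63 1; -60 245 0 -70 1"

```text
clock: 5.8
position: [513.4, -4.0, 143.8]
ee_rot: [-0.472, 0.526, 0.472, 0.527]
contact_force: [-0.4, -0.2, -1.2]
gripper_width: -0.2
```

apply_moves:
  targets: "0 0 0 -7 1; 0 0 0 -14 1; 0 0 0 -21 1; 0 0 0 -28 1; 0 0 0 -35 1; 0 0 0 -42 1; 0 0 0 -49 1; 0 0 0 -56 1; 0 0 0 -63 1; 0 0 0 -70 1"

```text
clock: 6.63
position: [514.1, -6.9, 143.5]
ee_rot: [0.688, -0.162, -0.688, -0.162]
contact_force: [-0.9, -0.2, 0.3]
gripper_width: 0.0
```

```bash
python3 - <<'E'
from h import *
from bench import status,get_image
st=status.read_state();print(st["position"],st["joints"])
nA=np.array([.144,-.989,0]);fA=np.array([569,57.5,0])
r=R.from_quat(st["ee_rot"]);q=r.inv().apply(nA);print("spin so tool y = n:",np.degrees(np.arctan2(q[2],q[1])))
shift(st,*[tuple(f) for f in (fA+nA*50+[0,0,85],)])
E
```

```text
[514.07312439  -6.89388704 143.47799337] [ 3.02656583e-01  2.83229470e-01 -3.86423743e-01  1.57983960e-05
 -9.00879108e-01 -7.64611555e-01]
spin so tool y = n: -34.7516531784356
(np.float64(576.2), np.float64(8.049999999999997), np.float64(85.0)) -> [ 58.5 -41.1 -48.9]
```

apply_moves:
  targets: "0 -14 -16 -7 1; 0 -28 -32 -14 1; 0 -41 -49 -21 1; 10 -41 -49 -28 1; 25 -41 -49 -35 1; 40 -41 -49 -35 1; 55 -41 -49 -35 1; 57 -41 -49 -35 1; 57 -41 -49 -35 1; 57 -41 -49 -35 1"

```text
clock: 7.47
position: [576.9, 7.5, 87.0]
ee_rot: [0.706, 0.05, -0.705, 0.051]
contact_force: [-0.1, 0.3, -0.2]
gripper_width: 0.0
```

```bash
python3 - <<'E'
from h import *
from bench import status,get_image
st=status.read_state();print(st["position"],st["joints"])
nA=np.array([.144,-.989,0]);fA=np.array([569,57.5,0])
shift(st,*[tuple(f) for f in (fA+nA*20+[0,0,85],fA+[0,0,85],fA-nA*50+[0,0,85],)])
E
```

```text
[576.88758002   7.53543484  87.03541128] [ 2.93921572e-01  4.45825492e-01 -2.98022942e-01  5.32736022e-04
 -8.25948308e-01 -1.51232921e-01]
(np.float64(571.88), np.float64(37.72), np.float64(85.0)) -> [  2.  -30.6   0.7]
(np.float64(569.0), np.float64(57.5), np.float64(85.0)) -> [  2.  -50.6   0.7]
(np.float64(561.8), np.float64(106.95), np.float64(85.0)) -> [   2.  -100.6    0.8]
```

apply_moves:
  targets: "2 -12 1 0 1; 2 -24 1 0 1; 2 -32 1 0 1; 2 -38 1 0 1; 2 -44 1 0 1; 2 -50 1 0 1; 2 -56 1 0 1; 2 -62 1 0 1; 2 -68 1 0 1; 2 -74 1 0 1"

```text
clock: 8.3
position: [564.8, 81.1, 84.2]
ee_rot: [-0.705, -0.05, 0.705, -0.05]
contact_force: [0.3, -0.4, 0.5]
gripper_width: -0.1
```

```bash
python3 look.py p4
```

```text
(no output)
```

View pics/p4.png

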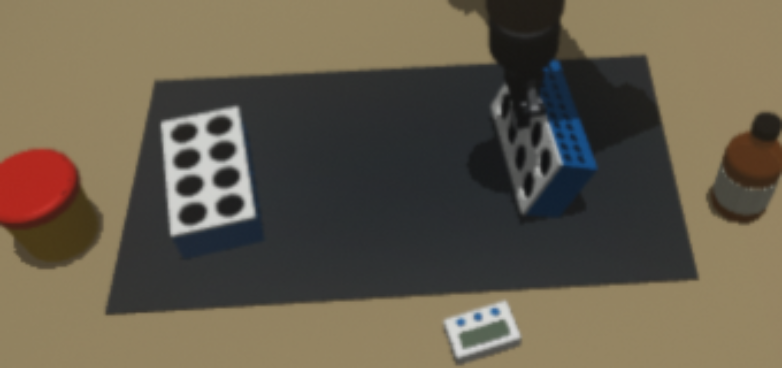

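Rack_a is tipping well too. I'll finish the push, then retreat upward.

apply_moves:
  targets: "0 -6 0 0 1; 0 -12 0 0 1; 0 -18 0 0 1; 0 -24 0 0 1; 0 -28 0 0 1; 0 -28 0 0 1; 0 -28 0 0 1; 0 -28 0 0 1; 0 -28 0 0 1"

```text
clock: 9.1
position: [560.9, 108.0, 84.3]
ee_rot: [-0.705, -0.05, 0.705, -0.05]
contact_force: [-0.4, 0.8, -0.2]
gripper_width: -0.0
```

apply_moves:
  targets: "-20 10 0 0 1; -50 30 0 0 1; -80 60 0 0 1; -110 90 0 0 1; -110 120 0 0 1; -110 150 0 0 1; -110 150 0 0 1; -110 150 0 0 1; -110 150 0 0 1; -110 150 0 0 1"

```text
clock: 9.93
position: [582.0, -39.6, 194.0]
ee_rot: [-0.705, -0.051, 0.706, -0.051]
contact_force: [-0.2, -0.2, -0.4]
gripper_width: 0.0
```

```bash
python3 look.py p5; python3 - <<'E'
from h import *
from bench import get_image,status
d=get_image("top");cv2.imwrite("pics/t5.png",cv2.resize(d["img"][150:330,130:480],None,fx=2.2,fy=2.2)[:,:,::-1])
hsv=cv2.cvtColor(d["img"],cv2.COLOR_RGB2HSV)
m=cv2.inRange(hsv,(0,0,130),(179,60,255));m[:200]=0;m[316:]=0;m[:,:192]=0;m[:,408:]=0
m=cv2.morphologyEx(m,cv2.MORPH_CLOSE,np.ones((5,5)))
for c in cv2.findContours(m,0,2)[0]:
    if cv2.contourArea(c)<200: continue
    bx=cv2.boxPoints(cv2.minAreaRect(c));w=np.array([atz(d,*p,55) for p in bx])
    print("ctr rel mat",np.round(w.mean(0)-[560,-66,0]),"sides",np.round([np.linalg.norm(w[0]-w[1]),np.linalg.norm(w[1]-w[2])]))
print(status.read_state()["contact_force"])
E
```

```text
ctr rel mat [-38. 161.  55.] sides [321. 253.]
ctr rel mat [  21. -231.   55.] sides [ 97. 177.]
[ 0.68901563 -0.46812357  0.25802576]
```

View pics/p5.png

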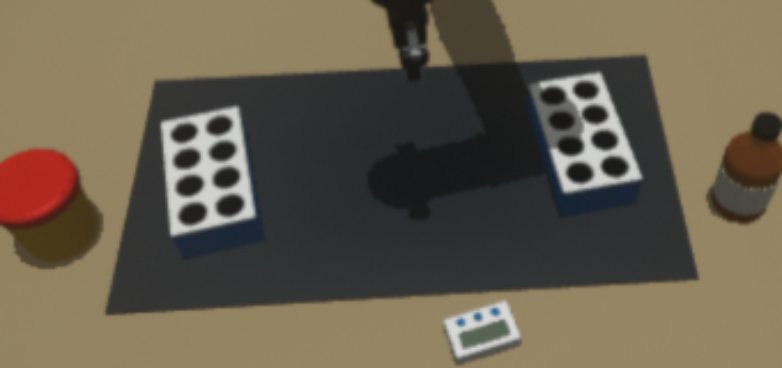

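View pics/t5.png

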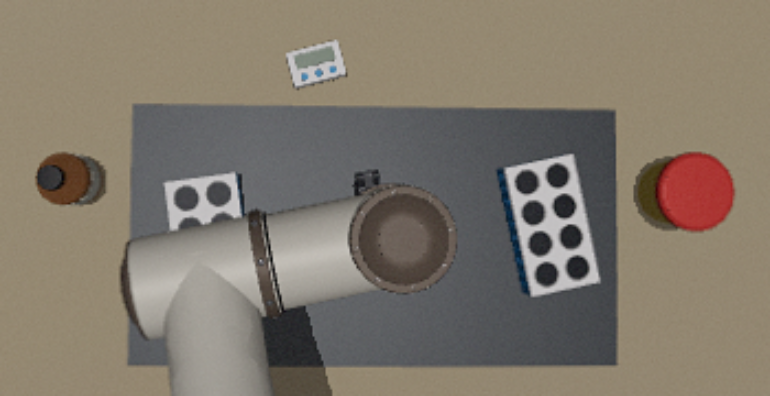

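The arm hides rack_a in the top view, so its 321 x 253 mm box is invalid. I'll measure it from the scene corners in p5 instead: (530,83), (601,73), (640,180), (565,193).

```bash
python3 - <<'E'
from h import *
from bench import job
d=dict(np.load("scene0.npz"))
w=np.array([atz(d,70+u/2.3,130+v/2.3,55) for u,v in [(530,83),(601,73),(640,180),(565,193)]])
print(np.round(w.mean(0)-[560,-66,0]),[round(np.linalg.norm(w[i]-w[i-1])) for i in range(4)])
c=w.mean(0)-[560,-66,0]
if abs(c[0])<120 and abs(c[1])<280: print(job.job_done())
E
```

```text
[ -5. 225.  55.] [178, 94, 176, 91]
the job is handed in; nothing more can be done
None
```

I pushed both racks over, and both lie flat on the mat with the white large-hole side up. I handed the job in at about 10 s of the 42 s allowed; it reports no verdict.

I used the shut fingers, pushing near the top middle of each white face: rack_b toward -y, then rack_a toward +y. I did not grasp or lift anything.

Last checks:

| Rack | Middle from mat centre, x / y (mm) | Limit, x / y (mm) | Measured top face (mm) | Expected (mm) |
|---|---|---|---|---|
| rack_a | -5 / +225 | 150 / 310 | about 92 x 177 | 95 x 175 |
| rack_b | +21 / -231 | 150 / 310 | 97 x 177 | 95 x 175 |

- **Arm:** it is clear of everything, with the TCP at z = 194 mm and under 1 N of contact force.
- **Bystanders:** the bottle, tub and timer look undisturbed in the pictures. I did not measure their positions.
- **Failed check:** the automatic top-view measurement of rack_a gave a meaningless size (321 x 253 mm) because the arm hid the rack. I measured it from hand-picked corners in the scene camera instead. For rack_a, that is the only position check I have.

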